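# Load and energise the badge-marking chuck

### The arm

A 6-joint arm with a two-finger parallel gripper is mounted at the origin on a cart in front of the work surface, level with it; the furniture and walls round the work are solid. World frame = base frame: x ahead of the robot, y to its left, z up, the work surface at z = 0. Lengths are in m, angles in rad, forces in N, time in s.
With the tool pointing down it reaches from about 0.35 to 0.975 m from the base axis. Payload 4.9 kg.
Tool frame: the origin (TCP) lies on the mounting face of the last link; the fingertips stand 173 mm ahead of it and the grasp point (between the pads) lies 155 mm ahead of it; z points along the fingers, y is the line along which they close (so a half turn about z gives the same grasp; the last joint's range is limited). The gripper opens to 85 mm and grips with 20 to 120 N. Pads are 22 mm wide; open, the fingers measure 114 mm over their backs; the gripper's body (76 mm by 85 mm) begins 54 mm behind the grasp point. The pads swing forward as they close: fully open they stand 13 mm farther back than shut.
Start: joints at [1.101, 0.053, 1.613, -0, 1.476, -0.119], TCP at [0.215, 0.587, 0.405] pointing down, gripper open.
Joint ranges: [-3.01, 3.01], [-1.01, 2.22], [0.06, 2.58], [-1.02, 4.17], [0.09, 2.62], [-3.14, 3.14]. Speed limits (rad/s): [2.57, 2.57, 3.14, 3.14, 3.14, 3.14].

### API

Orientations are given as a rotation vector (axis times angle).
In Python, from station import monitor, eyes, finish_job gives the robot as it stands. The module is installed in compiled form; this text tells all that it offers.
- The arm moves only by the tool step_arm, never from a script. Its argument "commands" is a list of rows, each a list of 3 entries, a list of its own where there are three numbers: the opening in per cent of the stroke, from 0 (shut) to 100 (fully open), then the shift along the tool's x, y, z in mm, then the turn about the tool's z in degrees. In form: [[hand, [x, y, z], yaw], ...]. A call has 1 to 12 rows; each row is the pose to reach, as a shift and turn from the pose commanded when the call began, along the tool's axes at that moment; what a row does not reach only later rows make up. A row lasts 1/8 s, in which the tool goes at most 62.5 mm and 10.7 degrees, less where a joint would pass 70% of its speed; a pose out of reach is approached as far as the arm can. A call with a gripper value outside its range is refused whole. The fingers move at their own pace and stop on an object; "squeeze" is the grip in N (left out, the last holds). Time passes only in rows, so rows that repeat a pose let the fingers close. It gives the time, the measured TCP pose, the force, the opening and the grip force at its end, in the units of the state.
- monitor.get_obs(): the state, without advancing time (a new reading comes with each control period).
- eyes.get_image(name): name is "scene" or "top" or "wrist"; returns the picture (384x512x3 uint8, red, green, blue); there is no depth.
- eyes.camera_info(name): a dict with "camera_matrix" (3x3 intrinsics, pixels), "extrinsics" (4x4, takes a point from camera to world coordinates). Camera axes: x right, y down, z forward; pixel columns grow to the right and rows downward; lengths in m; the calibration is good to about 2 mm. The wrist camera is an equidistant fisheye: a pixel r from the principal point sees the ray r / f radians off the axis. A picture is of the moment at which its call begins: read the wrist's pose just before it. camera_info takes no time and is no camera call; for the wrist camera it gives the pose at the moment of the call.
- finish_job(): hands the job in; it is judged then, once.
The state is a dict: "t": time; "q": joint angles; "dq": joint speeds; "effort": joint torques, N m; "tool_pos": TCP position; "tool_rot": TCP orientation; "contact_force": force on the tool from outside, world axes, zero at the start; "wrist_torque": the same for the moment, N m; "opening": finger opening in m; "grip_force": force on a finger pad.
Only numpy, scipy, OpenCV 4.12 (cv2) and the standard library are available. Lean on these libraries where they do the work, as an engineer would, in place of code of your own. Each camera call takes 0.05 s, during which the arm holds its last target. There are 200 camera calls.

### The job

Get the magnetic chuck ready for the next run of wheel-cap badges: with the switch still off, move every finished badge from the chuck into the wooden tray, set every blank on the table face up into the cavity of its own outline, flush and fully home, and turn the zero knob until the meter's pointer stands on the zero mark. Then lift the guard on the control box, flip the toggle on and lower the guard until it is fully shut again, leaving the pointer on zero, the blanks seated, the finished badges in the tray and the other things on the table where they are.

Things in the scene. Friction and masses are not known exactly. Their poses are not given: they have to be found in the camera images.
- large_round_blank: the larger round steel badge blank, lying face up. A flat flange 5 mm thick carries a raised field of the same outline, 11 mm high (16 mm overall): hold it by the sides of the field. Origin: centre of the underside, z up. About 0.13 kg. May be absent (None). Flange 64 mm across, field 46 mm across.
- small_round_blank: the smaller round steel badge blank, lying face up. A flat flange 5 mm thick carries a raised field of the same outline, 11 mm high (16 mm overall): hold it by the sides of the field. Origin: centre of the underside, z up. About 0.13 kg. May be absent (None). Flange 50 mm across, field 34 mm across.
- square_blank: the square steel badge blank, lying face up. A flat flange 5 mm thick carries a raised field of the same outline, 11 mm high (16 mm overall): hold it by the sides of the field. Origin: centre of the underside, z up. About 0.13 kg. May be absent (None). Flange 54 x 54 mm, field 38 x 38 mm, sides along its x and y.
- oblong_blank: the oblong steel badge blank, lying face up. A flat flange 5 mm thick carries a raised field of the same outline, 11 mm high (16 mm overall): hold it by the sides of the field. Origin: centre of the underside, z up. About 0.13 kg. May be absent (None). Flange 44 mm along its x by 70 mm along its y, field 28 x 52 mm (28 along x).
- finished_round: finished larger round badge, at the start home in its cavity: just like the larger round blank (same sizes, origin, mass), but with a wheel motif marked on its face. May be absent (None).
- finished_oblong: finished oblong badge, at the start home in its cavity: just like the oblong blank (same sizes, origin, axes, mass), but with a wheel motif marked on its face. May be absent (None).
- tray: shallow wooden tray for finished badges, fixed, left of the chuck: 172 mm (its x) by 142 mm (its y) outside, walls 6 mm thick, 24 mm high, inner floor 6 mm above the table. Origin: centre of the underside.
- chuck: magnetic chuck, fixed: grey block, foot 172 x 188 mm, under an aluminium nest plate 160 (x, away from the robot) x 176 mm (y), flat top 38 mm above the table. Origin: centre of the underside. Four open cavities about 80 mm apart, 5 mm deep, mouths chamfered, each 3 mm wider (1.5 mm all round) than the flange of its blank; a blank that is home has its flange flush with the plate.
- nest_large_round (a point): centre of the floor of the larger round cavity (front left one, 67 mm wide, 33 mm above the table)
- nest_small_round (a point): centre of the floor of the smaller round cavity (back left, 53 mm wide)
- nest_square (a point): centre of the floor of the square cavity (front right, 57 x 57 mm, sides along the point's x and y)
- nest_oblong (a point): centre of the floor of the oblong cavity (back right, 47 mm along the point's x by 73 mm along its y)
- control_box: the chuck's control box, fixed: a low grey case 150 mm deep (x, away from the robot), 210 mm wide (y), flat top panel 62 mm above the table. Origin: centre of the underside. On top: at the left (+y) a panel meter (64 x 76 mm, 10 mm high) with the zero knob in front of it; at the right (-y) a toggle switch under a hinged grey guard.
- pointer (a joint): meter pointer (34 mm long, sweeping level above the panel), rad, + anticlockwise from above; 0 = along the box's +x, on the broad zero mark at the middle of the scale. Its pivot: 13 mm behind (+x) and 54 mm left (+y) of the box centre, 71 mm above the table. Driven only by the zero knob: it turns half as far, the same way.
- knob_grip (a point): on the knob's axis, 88 mm above the table, 9 mm under the knob's top; turns with the knob (limits 1.6 rad either side of pointer zero, slight friction of 0.03 Nm: it stays where it is left). The knob is an upright bar 12 mm thick along the point's y and 36 mm long along its x, 27 mm high, on a round skirt of 36 mm.
- guard (a joint): opening angle of the guard, rad: 0 shut, 1.57 upright, stop at 1.75. Its hinge has friction (0.05 Nm), so it stays at any angle.
- guard_hinge (a point): middle of the guard's hinge line, which runs along the box's y; 68 mm above the table; axes as the box. Shut, the guard (a cover open below, 70 mm long, 56 mm wide, its top 36 mm above the hinge) reaches from here towards the robot (-x).
- guard_tab (a point): point on the guard's pull tab, 20 mm out from the guard's front wall: shut, 90 mm in front (-x) of the hinge and 30 mm above it; swings with the guard. The tab is 16 mm wide (along y), 7 mm thick, sticks out 32 mm from the front wall close under the guard's top: pinch it from both sides or hook under it.
- toggle (a joint): angle of the toggle lever, rad: 0 off (leaning to the box's front, -x), 0.9 on (leaning to +x); friction only, about 1.3 N at the tip. Under the guard.
- toggle_tip (a point): centre of the 10 mm ball on the lever's tip. The lever is 27 mm long and pivots 36 mm in front of the hinge, 66 mm above the table; off, the tip is 12 mm in front of the pivot, on, 12 mm behind it, 90 mm above the table.
- pliers: red pliers 170 mm long lying at the front edge: a bystander, to be left alone. Origin: centre of its underside.
- screwdriver: screwdriver with a clear yellowish handle, 170 mm long, 28 mm thick, lying at the front edge: a bystander, to be left alone. Origin: centre of its underside.
- tin: empty grey tin, 60 mm across, 45 mm high, behind the chuck at the left: a bystander, to be left alone. Origin: centre of its underside.
- tape: yellow tape measure 66 x 76 x 34 mm, right of the control box: a bystander, to be left alone. Origin: centre of its underside.

How it is judged:
On the way, in this order (a step that is already met when the one before it is completed fails the run):
1. with the switch off, the pointer is on zero, the finished badges lie in the tray and every blank present is home in its own cavity (x of finished_round in the frame of tray between -0.08 and 0.08 m and y of finished_round in the frame of tray between -0.065 and 0.065 m and height (world z) of each of finished_round, finished_oblong below 0.045 m and x of finished_oblong in the frame of tray between -0.08 and 0.08 m and y of finished_oblong in the frame of tray between -0.065 and 0.065 m and horizontal distance between large_round_blank and nest_large_round below 0.004 m and z of large_round_blank in the frame of nest_large_round below 0.002 m and angle between each of large_round_blank, small_round_blank, square_blank, oblong_blank's own z axis and vertical below 0.05 rad and horizontal distance between small_round_blank and nest_small_round below 0.004 m and z of small_round_blank in the frame of nest_small_round below 0.002 m and horizontal distance between square_blank and nest_square below 0.004 m and z of square_blank in the frame of nest_square below 0.002 m and horizontal distance between oblong_blank and nest_oblong below 0.004 m and z of oblong_blank in the frame of nest_oblong below 0.002 m and value of joint pointer between -0.06 and 0.06 rad and value of joint toggle below 0.2 rad), for 0.2 s.
2. the guard is lifted well open with the switch still off (value of joint guard above 1.2 rad and value of joint toggle below 0.2 rad), for 0.1 s.
3. the toggle is flipped on with the guard open (value of joint toggle above 0.7 rad and value of joint guard above 1 rad), for 0.2 s.
At the end, for the whole second after the job is handed in: pointer within 0.06 rad of zero; finished badges at rest in the tray (within 80 mm in its x, 65 mm in its y of the middle); every blank at rest in its own cavity (within 4 mm of the centre, under 2 mm above the floor, tilt under 0.05 rad); toggle beyond 0.7 rad (on); guard within 0.08 rad of shut (x of finished_round in the frame of tray between -0.08 and 0.08 m and y of finished_round in the frame of tray between -0.065 and 0.065 m and height (world z) of each of finished_round, finished_oblong below 0.045 m and x of finished_oblong in the frame of tray between -0.08 and 0.08 m and y of finished_oblong in the frame of tray between -0.065 and 0.065 m and horizontal distance between large_round_blank and nest_large_round below 0.004 m and z of large_round_blank in the frame of nest_large_round below 0.002 m and angle between each of large_round_blank, small_round_blank, square_blank, oblong_blank's own z axis and vertical below 0.05 rad and horizontal distance between small_round_blank and nest_small_round below 0.004 m and z of small_round_blank in the frame of nest_small_round below 0.002 m and horizontal distance between square_blank and nest_square below 0.004 m and z of square_blank in the frame of nest_square below 0.002 m and horizontal distance between oblong_blank and nest_oblong below 0.004 m and z of oblong_blank in the frame of nest_oblong below 0.002 m and linear speed of each of large_round_blank, small_round_blank, square_blank, oblong_blank, finished_round, finished_oblong below 0.02 m/s and value of joint pointer between -0.06 and 0.06 rad and value of joint toggle above 0.7 rad and value of joint guard below 0.08 rad); the robot touches nothing.
It fails at once if a bystander is moved more than 4 cm (distance of any of pliers, screwdriver, tin, tape from where it was at the start of the episode above 0.04 m).
It fails at once if the toggle is switched on before the pointer is on zero (value of joint toggle above 0.7 rad and (value of joint pointer above 0.2 rad or value of joint pointer below -0.2 rad)).
Of large_round_blank, small_round_blank, square_blank, oblong_blank only 3 to 4 are there at a start; the rules pass over those that are not, and their reading is None.
Of finished_round, finished_oblong only 1 to 2 are there at a start; the rules pass over those that are not, and their reading is None.
At some moment in a run one of large_round_blank, small_round_blank, square_blank, oblong_blank may be knocked a few centimetres aside while the robot is not near it.
Once in a run the grip may slacken for a moment while it holds something.
It also fails if it takes over 210 s, if anything falls off the work surface, if the arm or the gripper's body presses on something with over 40 N, if the wrist force passes 120 N, or if a joint passes its speed limit or range.

## Working session

There is one attempt and no reset: what is moved stays moved. The work goes in short steps, Python scripts to look and compute and a tool call to move; the robot and the scene stay as the last step left them, time stands still between calls to the robot, and variables do not carry over. Pictures are saved under pics/ and viewed, at most 14 in all, crops included, and the job is handed in when it is done.

Besides the shell and the picture viewer there is one more tool, called as name(argument=value, ...), one argument or row to a line, values as JSON. step_arm: Moves the arm, as the interface text tells. Its arguments: {"type":"object","properties":{"commands":{"type":"array"},"squeeze":{"type":"number"}},"required":["commands"]}

```bash
mkdir -p pics; cat > h.py <<'E'
import numpy as np, cv2
from scipy.spatial.transform import Rotation as R
from station import monitor, eyes
def grab(n,fn=None):
    info=eyes.camera_info(n); im=eyes.get_image(n)
    if fn: cv2.imwrite('pics/'+fn,cv2.cvtColor(im,cv2.COLOR_RGB2BGR))
    return im,info
def ray(info,uv,fish=False):
    K=np.array(info['camera_matrix']);E=np.array(info['extrinsics'])
    a=(uv[0]-K[0,2])/K[0,0];b=(uv[1]-K[1,2])/K[1,1]
    if fish:
        r=np.hypot(a,b);s=np.sin(r)/r if r>1e-9 else 1
        d=np.array([a*s,b*s,np.cos(r)])
    else: d=np.array([a,b,1.])
    return E[:3,3],E[:3,:3]@d
def onz(info,uv,z,fish=False):
    o,d=ray(info,uv,fish);return o+d*(z-o[2])/d[2]
def proj(info,p,fish=False):
    K=np.array(info['camera_matrix']);E=np.array(info['extrinsics'])
    c=E[:3,:3].T@(np.array(p)-E[:3,3])
    if fish:
        th=np.arctan2(np.hypot(c[0],c[1]),c[2]);n=np.hypot(c[0],c[1])
        return K[:2,2]+np.array([K[0,0]*c[0],K[1,1]*c[1]])/n*th
    return K[:2,2]+np.array([K[0,0]*c[0],K[1,1]*c[1]])/c[2]
def pose():
    o=monitor.get_obs();r=R.from_rotvec(o['tool_rot']).as_matrix()
    return np.array(o['tool_pos']),r
E
python3 - <<'E'
from h import *
for n in ['top','scene','wrist']:
    im,i=grab(n,n+'0.png'); print(n,np.round(i['camera_matrix'],1).tolist(),np.round(i['extrinsics'],3).tolist())
p,r=pose();print(p,r.round(3))
E
```

```text
top [[433.2, 0.0, 261.3], [0.0, 433.2, 192.4], [0.0, 0.0, 1.0]] [[-0.02, -0.997, 0.078, 0.426], [-1.0, 0.02, -0.007, -0.085], [0.005, -0.078, -0.997, 1.553], [0.0, 0.0, 0.0, 1.0]]
scene [[364.8, 0.0, 251.3], [0.0, 364.8, 195.0], [0.0, 0.0, 1.0]] [[0.549, -0.667, 0.503, -0.19], [-0.836, -0.436, 0.334, -0.599], [-0.003, -0.604, -0.797, 1.237], [0.0, 0.0, 0.0, 1.0]]
wrist [[297.3, 0.0, 258.4], [0.0, 297.3, 188.4], [0.0, 0.0, 1.0]] [[0.344, 0.904, 0.256, 0.149], [0.939, -0.33, -0.095, 0.611], [-0.002, 0.273, -0.962, 0.372], [0.0, 0.0, 0.0, 1.0]]
[0.21467594 0.58676208 0.40373087] [[-0.939  0.344 -0.001]
 [ 0.344  0.939 -0.001]
 [ 0.    -0.002 -1.   ]]
```

View pics/top0.png

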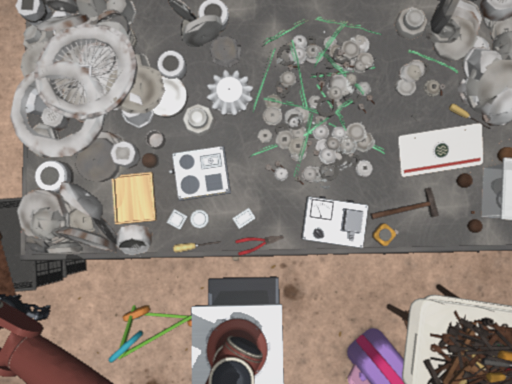

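View pics/scene0.png

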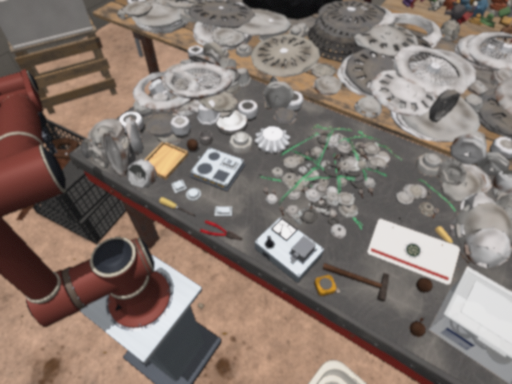

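The top view shows the tray at (134,198), the chuck at (201,172) with a finished oblong at (211,160), and blanks at (177,219), (200,218) and (244,217). The control box is at (336,222), with the tools around it. I'll enlarge this area next.

```bash
python3 - <<'E'
from h import *
im=cv2.imread('pics/top0.png')
a=cv2.resize(im[140:260,105:265],None,fx=5,fy=5,interpolation=cv2.INTER_CUBIC)
b=cv2.resize(im[190:255,295:405],None,fx=5,fy=5,interpolation=cv2.INTER_CUBIC)
cv2.imwrite('pics/a.png',a);cv2.imwrite('pics/b.png',b)
_,i=grab('top')
for n,uv,z in [('sq',(177,219),.016),('rd',(200,218),.016),('ob',(244,217),.016),('chuck',(201,172.5),.038),('tray',(134,198),.024),('box',(336,222),.062)]: print(n,onz(i,uv,z).round(3))
E
```

```text
sq [0.458 0.205 0.016]
rd [0.459 0.123 0.016]
ob [ 0.46  -0.033  0.016]
chuck [0.619 0.115 0.038]
tray [0.534 0.354 0.024]
box [ 0.435 -0.35   0.062]
```

View pics/a.png

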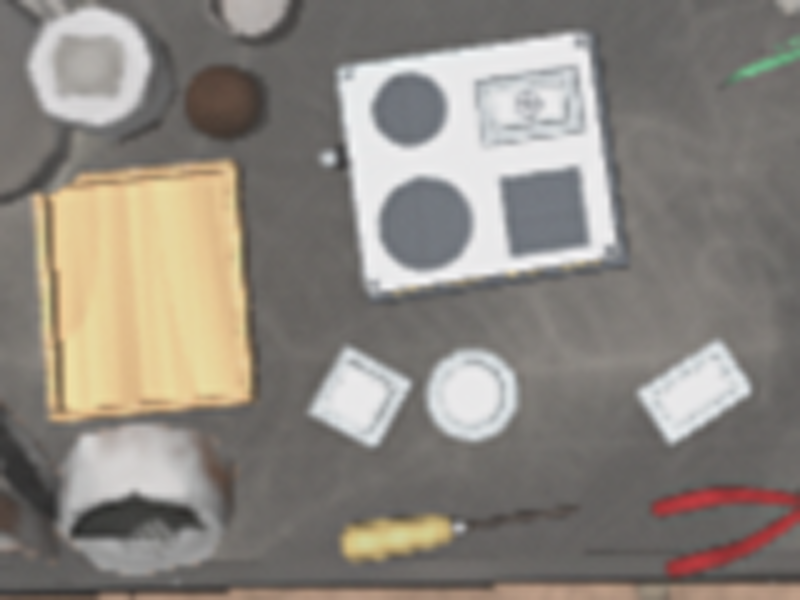

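View pics/b.png

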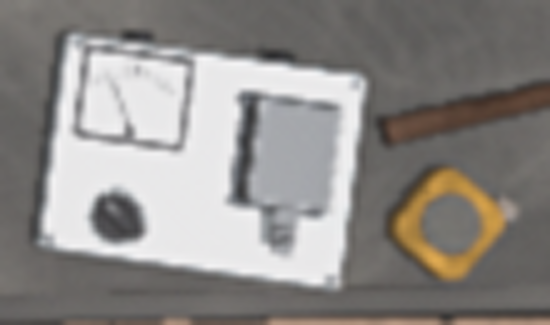

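Enlarged, the chuck holds one finished oblong (back right), with the other three cavities empty. The blanks present are a square, a round (~18.5 px wide, about 63 mm, so the large one) and an oblong; there is no small round. The pointer leans left of zero, and the guard tab points toward the robot.

```bash
cat >> h.py <<'E'
def goto(x,y,z,phi=None):
    """shift(mm, tool axes)+turn(deg) to bring TCP to x,y,z; closing line at angle phi deg (mod 180)"""
    p,r=pose(); s=(r.T@(np.array([x,y,z])-p))*1000
    cur=np.degrees(np.arctan2(r[1,1],r[0,1])); t=0
    if phi is not None: t=-((phi-cur+90)%180-90)
    print('shift',s.round(1),'turn',round(t,1),'cur phi',round(cur,1),'q6',round(monitor.get_obs()['q'][5],2))
E
python3 - <<'E'
from h import *
im=cv2.imread('pics/top0.png');_,i=grab('top')
hsv=cv2.cvtColor(im,cv2.COLOR_BGR2HSV)
w=((hsv[...,1]<45)&(hsv[...,2]>165)).astype(np.uint8)
wood=cv2.inRange(hsv,(10,70,120),(30,255,255))
def rep(n,m,x0,y0,x1,y1,z):
    k=np.zeros_like(m);k[y0:y1,x0:x1]=m[y0:y1,x0:x1]
    cs,_=cv2.findContours(k,cv2.RETR_EXTERNAL,cv2.CHAIN_APPROX_NONE);c=max(cs,key=cv2.contourArea)
    P=np.array([onz(i,q,z)[:2] for q in c[:,0].astype(float)],np.float32)*1000
    print(n,[np.round(v,1).tolist() if np.ndim(v) else round(v,1) for v in cv2.minAreaRect(P)])
rep('chuck',w,165,140,235,203,.038)
rep('sq',w,164,205,189,232,.008);rep('rd',w,189,205,211,232,.008);rep('ob',w,230,205,258,232,.008)
rep('box',w,300,190,372,250,.062);rep('tray',wood,108,168,158,226,.024)
E
```

```text
chuck [[620.5, 119.1], [162.5, 178.7], 7.3]
sq [[457.9, 207.5], [53.2, 53.8], 59.8]
rd [[458.0, 129.6], [60.6, 60.4], 88.9]
ob [[457.7, -30.4], [45.5, 69.1], 32.5]
box [[436.5, -346.5], [207.6, 146.3], 80.8]
tray [[535.7, 356.3], [174.4, 144.7], 4.4]
```

```bash
python3 -c "
from h import *
goto(.665,.0845,.36,7.3)"
```

```text
shift [-595.5 -316.9   44.3] turn 62.6 cur phi 69.9 q6 -0.12
```

step_arm(
  commands=[
    [55, [-595, -317, 44], 62.6],
    [55, [-595, -317, 44], 62.6],
    [55, [-595, -317, 44], 62.6],
    [55, [-595, -317, 44], 62.6],
    [55, [-595, -317, 44], 62.6],
    [55, [-595, -317, 44], 62.6],
    [55, [-595, -317, 44], 62.6],
    [55, [-595, -317, 44], 62.6],
    [55, [-595, -317, 44], 62.6],
    [55, [-595, -317, 44], 62.6],
    [55, [-595, -317, 44], 62.6],
    [55, [-595, -317, 44], 62.6],
  ],
)

```text
t: 1.75
tool_pos: [0.6661, 0.0818, 0.3597]
tool_rot: [-2.08, -2.353, 0.002]
contact_force: [-0.6, 0.5, -0.5]
opening: 0.0468
grip_force: 0.0
```

step_arm(
  commands=[
    [55, [0, 0, 0], 0],
    [55, [0, 0, 0], 0],
    [55, [0, 0, 0], 0],
  ],
)

```text
t: 2.12
tool_pos: [0.664, 0.0859, 0.361]
tool_rot: [2.073, 2.36, 0.0]
contact_force: [0.2, -0.1, -0.7]
opening: 0.0472
grip_force: 0.0
```

```bash
python3 -c "
from h import *
goto(.665,.0845,.36,7.3)
im,i=grab('wrist','w1.png')
print(monitor.get_obs()['opening'],i['extrinsics'][:3,3])
for n,d in [('ob',(40,-40)),('sq',(-40,-40)),('lr',(-40,40)),('sr',(40,40))]:
    c,s=np.cos(np.radians(7.3)),np.sin(np.radians(7.3)); p=(.6205+(c*d[0]-s*d[1])/1000,.1191+(s*d[0]+c*d[1])/1000,.038)
    print(n,np.round(p,4),proj(i,p,True).round(1))
"
```

```text
shift [-1.6  0.8  1. ] turn 0.1 cur phi 7.4 q6 -0.11
0.0468668523839809 [0.65497423 0.15475232 0.32951962]
ob [0.6653 0.0845 0.038 ] [259.6 177.3]
sq [0.5859 0.0743 0.038 ] [182.  177.4]
lr [0.5757 0.1537 0.038 ] [178.8  99.1]
sr [0.6551 0.1639 0.038 ] [259.7  97.1]
```

View pics/w1.png

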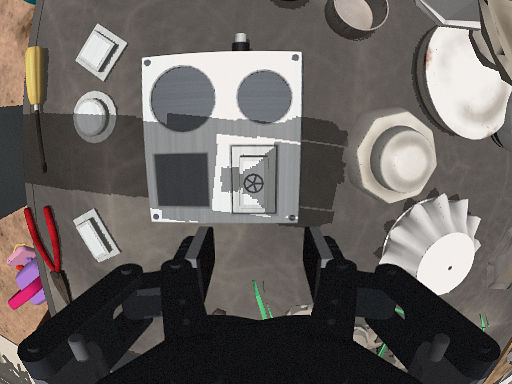

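Wrist view: the chuck spans x 142–301, with cavities at about (183,98), (264,97) and (181,180) and the finished oblong at about (254,180). I'll measure these.

```bash
cat >> h.py <<'E'
def wrect(m,box,i,z,n='',pr=True):
    x0,y0,x1,y1=box;k=np.zeros(m.shape,np.uint8);k[y0:y1,x0:x1]=m[y0:y1,x0:x1]
    cs,_=cv2.findContours(k,cv2.RETR_EXTERNAL,cv2.CHAIN_APPROX_NONE);c=max(cs,key=cv2.contourArea)
    P=np.array([onz(i,q,z,True)[:2] for q in c[:,0].astype(float)],np.float32)*1000
    r=cv2.minAreaRect(P)
    if pr: print(n,[np.round(v,1).tolist() for v in r])
    return c,P
E
cat > m1.py <<'E'
from h import *
_,i=grab('wrist');im=cv2.imread('pics/w1.png')
hsv=cv2.cvtColor(im,cv2.COLOR_BGR2HSV);g=hsv[...,2]
dk=((hsv[...,1]>25)&(g<130)&(hsv[...,0]>95)&(hsv[...,0]<130)).astype(np.uint8)
print(hsv[98,183],hsv[180,181],hsv[97,264],hsv[125,215],hsv[60,130],hsv[180,285],hsv[215,285])
for n,b in [('lr',(148,62,218,134)),('sr',(232,64,296,128)),('sq',(150,150,212,210))]:wrect(dk,b,i,.038,n)
w=(g>150).astype(np.uint8)
c=cv2.resize(im[130:230,210:310],None,fx=5,fy=5,interpolation=cv2.INTER_CUBIC);cv2.imwrite('pics/c1.png',c)
E
python3 m1.py
```

```text
[107  20 113] [109  30  68] [107  18 125] [100   5 146] [ 0 18 97] [ 70   5 153] [150   2 155]
lr [[595.3, 129.5], [2.1, 4.3], 51.3]
sr [[664.7, 161.8], [1.4, 0.7], 53.1]
sq [[583.3, 91.1], [3.2, 6.2], 4.1]
```

View pics/c1.png

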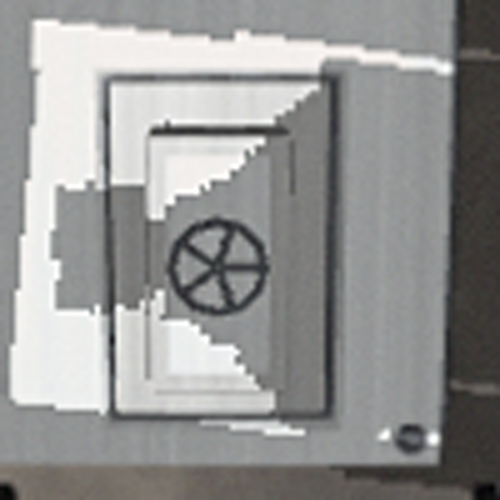

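The crop shows the oblong cavity outline from (105,75) to (340,415), centre ≈ (254.6,179) in the full picture.

```bash
sed -i 's/^dk=.*/dk=((hsv[...,1]>=12)\&(g<150)\&(hsv[...,0]>95)\&(hsv[...,0]<125)).astype(np.uint8);dk=cv2.morphologyEx(dk,cv2.MORPH_OPEN,np.ones((3,3)))/' m1.py; cat >> m1.py <<'E'
for uv in [(105,75),(340,75),(340,415),(110,415),(223,245)]: print(onz(i,(210+uv[0]/5,130+uv[1]/5),.038,True).round(4))
w=(hsv[...,1]<12).astype(np.uint8)|(dk)
wrect(w,(135,45,306,228),i,.038,'plate')
E
python3 m1.py
```

```text
[107  20 113] [109  30  68] [107  18 125] [100   5 146] [ 0 18 97] [ 70   5 153] [150   2 155]
lr [[578.0, 158.4], [64.7, 54.7], 14.8]
sr [[659.3, 164.7], [50.4, 50.2], 7.5]
sq [[567.7, 56.3], [26.2, 8.6], 79.2]
[0.6332 0.1132 0.038 ]
[0.6793 0.1191 0.038 ]
[0.6896 0.0485 0.038 ]
[0.6418 0.0423 0.038 ]
[0.6607 0.0817 0.038 ]
plate [[621.8, 117.3], [162.4, 177.0], 7.4]
```

```bash
cat > m2.py <<'E'
from h import *
_,i=grab('wrist');im=cv2.imread('pics/w1.png')
g=cv2.cvtColor(im,cv2.COLOR_BGR2GRAY);dk=(g<132).astype(np.uint8)
for n,b in [('lr',(147,60,219,136)),('sr',(231,64,296,128)),('sq',(150,146,213,212))]:
    c,P=wrect(dk,b,i,.038,n); print(P.mean(0).round(1),np.round(cv2.fitEllipse(P)[:2],1).tolist() if n!='sq' else '')
E
python3 m2.py 2>/dev/null || python3 m2.py | tail -5
```

```text
lr [[579.1, 153.1], [65.3, 67.5], 5.7]
[579.  153.2] [[578.7, 153.3], [65.2, 66.5]]
sr [[659.3, 164.4], [51.8, 52.6], 47.4]
[659.9 163.6] [[659.5, 163.9], [51.0, 52.4]]
sq [[585.2, 70.1], [59.7, 59.8], 7.4]
[585.6  70.7]
```

```bash
python3 -c "
from h import *
i=eyes.camera_info('wrist')
for uv in [(253.4,183.2),(254,182)]: print(onz(i,uv,.049,True).round(4))
goto(.661,.082,.25,7.4)
"
```

```text
[0.66   0.0798 0.049 ]
[0.6604 0.0811 0.049 ]
shift [ -2.8  -3.8 110.9] turn -0.1 cur phi 7.3 q6 -0.11
```

step_arm(
  commands=[
    [55, [-3, -4, 60], 0],
    [55, [-3, -4, 110], 0],
    [55, [-3, -4, 140], 0],
    [55, [-3, -4, 146], 0],
    [55, [-3, -4, 148], 0],
    [55, [-3, -4, 148], 0],
  ],
)

```text
t: 3.08
tool_pos: [0.6619, 0.0813, 0.2149]
tool_rot: [2.074, 2.357, 0.004]
contact_force: [-0.3, -0.6, 0.0]
opening: 0.047
grip_force: 0.0
```

step_arm(
  commands=[
    [55, [0, 0, 2], 0],
    [55, [0, 0, 3], 0],
    [55, [0, 0, 3], 0],
  ],
)

```text
t: 3.45
tool_pos: [0.661, 0.0813, 0.2099]
tool_rot: [2.075, 2.358, 0.0]
contact_force: [0.8, 0.8, 0.1]
opening: 0.0467
grip_force: 0.0
```

step_arm(
  commands=[
    [40, [0, 0, -1], 0],
    [25, [0, 0, -2], 0],
    [10, [0, 0, -2], 0],
    [10, [0, 0, -2], 0],
    [10, [0, 0, -2], 0],
  ],
  squeeze=40,
)

```text
t: 4.08
tool_pos: [0.661, 0.0813, 0.2116]
tool_rot: [-2.075, -2.358, 0.0]
contact_force: [-0.1, -0.2, 0.6]
opening: 0.0266
grip_force: 42.4
```

```bash
python3 -c "
from h import *
goto(.536,.356,.30,4.4)
goto(.661,.082,.30,4.4)
"
```

```text
shift [288.4 -89.  -88.4] turn 2.9 cur phi 7.3 q6 -0.12
shift [  0.7   0.1 -88.4] turn 2.9 cur phi 7.3 q6 -0.12
```

step_arm(
  commands=[
    [10, [0, 0, -40], 0],
    [10, [0, 0, -80], 0],
    [10, [60, -18, -80], 3],
    [10, [120, -36, -80], 3],
    [10, [180, -54, -80], 3],
    [10, [240, -72, -80], 3],
    [10, [288, -89, -80], 3],
    [10, [288, -89, -80], 3],
    [10, [288, -89, -30], 3],
    [10, [288, -89, 10], 3],
    [10, [288, -89, 22], 3],
    [10, [288, -89, 24], 3],
  ],
)

```text
t: 5.58
tool_pos: [0.5365, 0.355, 0.1873]
tool_rot: [-2.137, -2.302, 0.002]
contact_force: [0.1, -0.5, -0.3]
opening: 0.0265
grip_force: 42.5
```

step_arm(
  commands=[
    [10, [0, 0, 0], 0],
    [50, [0, 0, 0], 0],
    [50, [0, 0, 0], 0],
    [50, [0, 0, -30], 0],
    [50, [0, 0, -90], 0],
  ],
)

```text
t: 6.2
tool_pos: [0.535, 0.3551, 0.2757]
tool_rot: [-2.135, -2.302, 0.009]
contact_force: [1.2, 0.4, -0.0]
opening: 0.0428
grip_force: 0.0
```

```bash
python3 -c "
from h import *
grab('top','top2.png')
im=cv2.imread('pics/top2.png');cv2.imwrite('pics/a2.png',cv2.resize(im[140:260,105:265],None,fx=4,fy=4,interpolation=cv2.INTER_CUBIC))
goto(.458,.13,.31,90)
goto(.458,.2075,.31,60)
"
```

```text
shift [-220.1  -96.8  -23.7] turn -85.7 cur phi 4.3 q6 0.4
shift [-142.8  -90.9  -23.3] turn -55.7 cur phi 4.3 q6 0.4
```

View pics/a2.png

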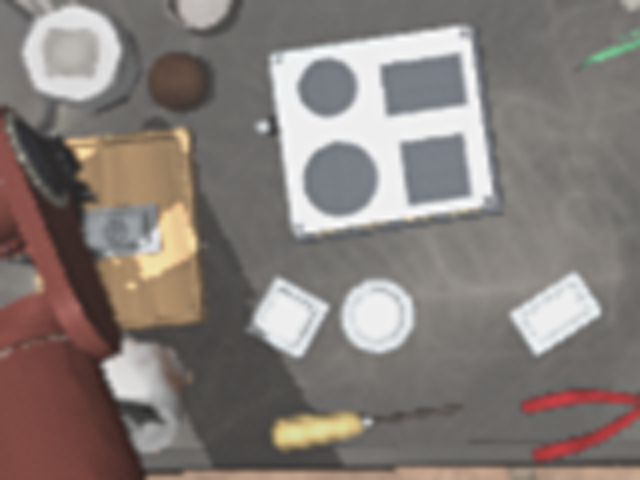

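The view confirms that the finished oblong lies in the tray at (125,230), all four cavities are free and the blanks haven't moved. Next is the square.

```bash
python3 - <<'E'
from h import *
goto(.458,.2075,.29,-30.2)
im=cv2.imread('pics/top2.png');_,i=grab('top')
g=cv2.cvtColor(im,cv2.COLOR_BGR2GRAY);dk=(g<165).astype(np.uint8)
for n,(x0,y0,x1,y1) in [('lr',(179,174,201,196)),('sr',(178,153,196,170)),('sq',(203,172,224,193)),('ob',(199,151,223,170))]:
    k=np.zeros_like(dk);k[y0:y1,x0:x1]=dk[y0:y1,x0:x1]
    c=max(cv2.findContours(k,0,cv2.CHAIN_APPROX_NONE)[0],key=cv2.contourArea)
    P=np.array([onz(i,q,.038)[:2] for q in c[:,0].astype(float)],np.float32)*1000
    print(n,[np.round(v,1).tolist() for v in cv2.minAreaRect(P)])
E
```

```text
shift [-142.9  -91.1   -3.3] turn 34.5 cur phi 4.3 q6 0.4
lr [[577.2, 156.0], [59.7, 60.1], 89.5]
sr [[658.8, 166.0], [45.8, 46.4], 89.6]
sq [[584.8, 72.2], [54.5, 54.0], 7.1]
ob [[659.9, 82.1], [43.8, 70.3], 7.1]
```

step_arm(
  commands=[
    [70, [-72, -45, -14], 20],
    [70, [-143, -91, -14], 34.5],
    [70, [-143, -91, -14], 34.5],
    [70, [-143, -91, -14], 34.5],
    [70, [-143, -91, -14], 34.5],
    [70, [-143, -91, -14], 34.5],
  ],
)

```text
t: 7.05
tool_pos: [0.4564, 0.2065, 0.2922]
tool_rot: [2.722, 1.567, 0.001]
contact_force: [0.1, -0.3, 0.6]
opening: 0.0595
grip_force: 0.0
```

```bash
cat > wm.py <<'E'
import sys
from h import *
# usage: wm.py name x y zfield   : measure white field/flange near x,y
im,i=grab('wrist',sys.argv[1]+'.png')
x,y=float(sys.argv[2]),float(sys.argv[3])
u=proj(i,(x,y,.005),True).round().astype(int)
b=cv2.cvtColor(im,cv2.COLOR_RGB2BGR);h=60
c=b[max(u[1]-h,0):u[1]+h,max(u[0]-h,0):u[0]+h]
hsv=cv2.cvtColor(b,cv2.COLOR_BGR2HSV);g=hsv[...,2]
print(u,'g at c',g[u[1],u[0]],'bg',g[max(u[1]-50,0),u[0]])
m=((g>130)).astype(np.uint8)
wrect(m,(max(u[0]-h,0),max(u[1]-h,0),u[0]+h,u[1]+h),i,.005,'flange@5')
cv2.imwrite('pics/'+sys.argv[1]+'c.png',cv2.resize(c,None,fx=4,fy=4,interpolation=cv2.INTER_CUBIC))
E
python3 wm.py w2 .458 .2075; python3 -c "
from h import *
goto(.458,.2075,.2,-30.2)"
```

```text
[260 183] g at c 159 bg 61
flange@5 [[458.0, 206.6], [52.8, 53.3], 59.9]
shift [ 1.6  0.9 92. ] turn 0.1 cur phi -30.1 q6 0.8
```

View pics/w2c.png

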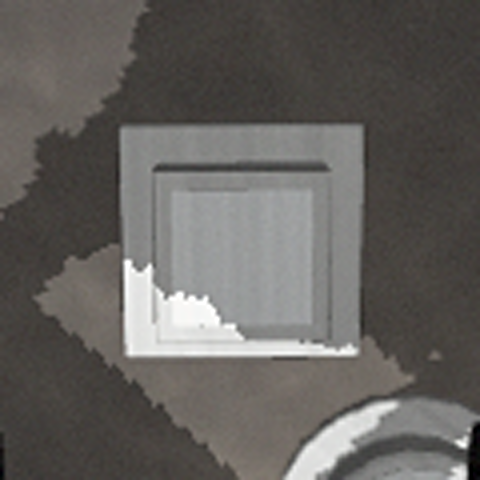

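The crop shows the square blank aligned with the gripper axes at (458.0, 206.6) mm. I'll grasp it.

step_arm(
  commands=[
    [70, [1, 1, 55], 0],
    [70, [1, 1, 95], 0],
    [70, [1, 1, 110], 0],
    [65, [1, 1, 113], 0],
    [45, [1, 1, 113], 0],
    [20, [1, 1, 113], 0],
    [20, [1, 1, 113], 0],
    [20, [1, 1, 113], 0],
    [20, [1, 1, 113], 0],
  ],
  squeeze=50,
)

```text
t: 8.22
tool_pos: [0.4586, 0.2069, 0.1806]
tool_rot: [2.723, 1.566, 0.006]
contact_force: [0.5, 0.8, 6.0]
opening: 0.0364
grip_force: 51.5
```

```bash
python3 -c "
from h import *
print(pose()[0])
goto(.585,.071,.30,7.4)"
```

```text
[0.45856438 0.2069036  0.18063404]
shift [ -53.5  177.9 -119.1] turn -37.6 cur phi -30.2 q6 0.8
```

step_arm(
  commands=[
    [20, [0, 0, -50], 0],
    [20, [0, 0, -75], -10],
    [20, [-18, 60, -75], -20],
    [20, [-36, 120, -75], -30],
    [20, [-53, 177.5, -75], -37.6],
    [20, [-53, 177.5, -75], -37.6],
    [20, [-53, 177.5, -75], -37.6],
    [20, [-53, 177.5, -75], -37.6],
    [20, [-53, 177.5, -75], -37.6],
  ],
)

```text
t: 9.35
tool_pos: [0.5835, 0.0724, 0.2536]
tool_rot: [-2.072, -2.361, 0.0]
contact_force: [0.3, -0.3, -1.2]
opening: 0.0363
grip_force: 51.1
```

```bash
python3 -c "
from h import *
goto(.585,.0717,.22,7.4)
im,i=grab('wrist','w3.png')
u=proj(i,(.585,.071,.06),True).round().astype(int);print(u)
b=cv2.imread('pics/w3.png')
cv2.imwrite('pics/w3c.png',cv2.resize(b[u[1]-90:u[1]+50,u[0]-80:u[0]+80],None,fx=4,fy=4,interpolation=cv2.INTER_CUBIC))
"
```

```text
shift [-0.9  1.4 33.6] turn 0.1 cur phi 7.5 q6 -0.13
[261 229]
```

View pics/w3c.png

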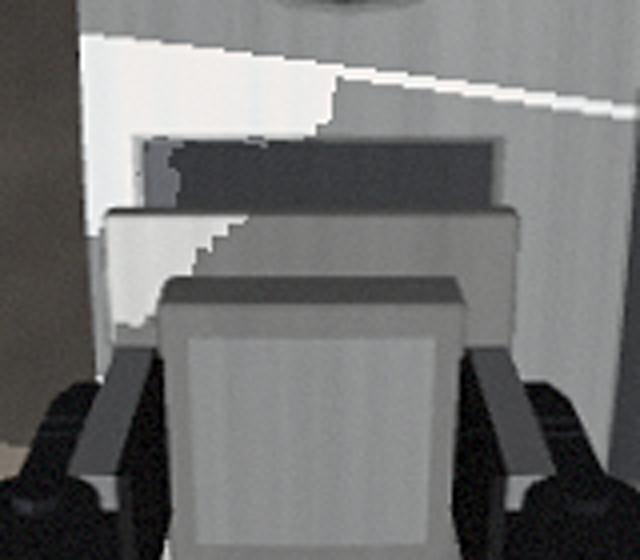

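The held square's flange rear edge runs from (207.3,191.5) to (310.3,191.5), and the cavity's edge from (215.3,173.5) to (306.5,173.5). I'll compare the two.

```bash
cat > cmp.py <<'E'
import sys
from h import *
i=eyes.camera_info('wrist');p,r=pose()
def T(uv,z): 
    q=onz(i,uv,z,True); return (r.T@(q-p)*1000)[:2].round(1)
a=list(map(float,sys.argv[1:9]));zf=float(sys.argv[9])
print('cav L,R',T(a[0:2],.038),T(a[2:4],.038)); print('badge L,R',T(a[4:6],zf),T(a[6:8],zf))
E
python3 cmp.py 215.3 173.5 306.5 173.5 207.3 191.5 310.3 191.5 .078
```

```text
cav L,R [ 27.1 -27.8] [27.1 30.6]
badge L,R [ 26.9 -26.3] [26.9 26.3]
```

step_arm(
  commands=[
    [20, [-1.5, 1.4, 10], 0],
    [20, [-1.5, 1.4, 28], 0],
    [20, [-1.5, 1.4, 33], 0],
    [20, [-1.5, 1.4, 36], 0],
    [20, [-1.5, 1.4, 38], 0],
    [20, [-1.5, 1.4, 40], 0],
    [20, [-1.5, 1.4, 40], 0],
  ],
)

```text
t: 10.28
tool_pos: [0.5859, 0.0702, 0.2139]
tool_rot: [2.073, 2.36, 0.0]
contact_force: [1.2, 0.3, -1.4]
opening: 0.0361
grip_force: 54.9
```

step_arm(
  commands=[
    [25, [0, 0, 0], 0],
    [45, [0, 0, 0], 0],
    [60, [0, 0, 0], 0],
    [60, [0, 0, -20], 0],
    [60, [0, 0, -70], 0],
    [60, [0, 0, -76], 0],
    [60, [0, 0, -76], 0],
  ],
)

```text
t: 11.15
tool_pos: [0.5861, 0.0702, 0.2915]
tool_rot: [2.072, 2.359, 0.003]
contact_force: [-0.4, 0.5, 0.1]
opening: 0.0512
grip_force: 0.0
```

```bash
python3 -c "
from h import *
im,i=grab('wrist','w4.png')
u=proj(i,(.586,.0702,.04),True).round().astype(int);print(u)
b=cv2.imread('pics/w4.png')
cv2.imwrite('pics/w4c.png',cv2.resize(b[u[1]-60:u[1]+60,u[0]-80:u[0]+80],None,fx=4,fy=4,interpolation=cv2.INTER_CUBIC))
goto(.458,.1296,.29,-20)
"
```

```text
[258 197]
shift [ 7.540e+01 -1.189e+02 -1.000e-01] turn 27.4 cur phi 7.4 q6 -0.14
```

View pics/w4c.png

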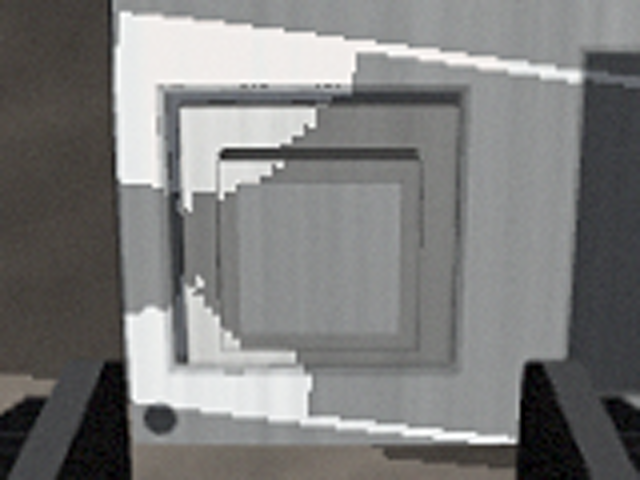

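The square sits inside its cavity outline, with a thin dark gap at the top and left. Next is the round.

```bash
python3 -c "
from h import *
goto(.458,.1296,.29,7.4)
"
```

```text
shift [ 7.540e+01 -1.189e+02 -1.000e-01] turn 0.0 cur phi 7.4 q6 -0.14
```

step_arm(
  commands=[
    [78, [38, -59, 0], 0],
    [78, [75.5, -119, 0], 0],
    [78, [75.5, -119, 0], 0],
    [78, [75.5, -119, 0], 0],
    [78, [75.5, -119, 0], 0],
  ],
)

```text
t: 11.82
tool_pos: [0.4591, 0.1293, 0.29]
tool_rot: [2.074, 2.359, 0.001]
contact_force: [0.6, -0.4, 0.6]
opening: 0.0667
grip_force: 0.0
```

```bash
python3 wm.py w5 .458 .1296; python3 -c "
from h import *
goto(.458,.1296,.2,7.4)
i=eyes.camera_info('wrist');b=cv2.imread('pics/w5.png');g=b.max(2)
c,P=wrect((g>130).astype(np.uint8),(200,123,320,243),i,.005)
print(cv2.fitEllipse(P)); print(cv2.minEnclosingCircle(P))"
```

```text
[257 185] g at c 163 bg 69
flange@5 [[458.8, 121.9], [62.5, 72.9], 7.3]
shift [ 0.5 -1.3 90. ] turn -0.1 cur phi 7.3 q6 -0.01
 [[458.9, 121.8], [62.5, 72.9], 7.2]
((457.53814697265625, 122.61644744873047), (60.64316940307617, 75.15540313720703), 174.70028686523438)
((454.3700866699219, 119.6827621459961), 39.637603759765625)
```

```bash
python3 -c "
from h import *
i=eyes.camera_info('wrist');b=cv2.imread('pics/w5.png');hsv=cv2.cvtColor(b,cv2.COLOR_BGR2HSV)
u=(257,185)
g=cv2.GaussianBlur(b.max(2),(3,3),0)
print(cv2.HoughCircles(b.max(2)[115:255,187:327],cv2.HOUGH_GRADIENT,1,20,param1=120,param2=18,minRadius=20,maxRadius=45))
for t in (140,150,180): wrect((g>t).astype(np.uint8),(200,123,320,243),i,.005,t)
wrect(((hsv[...,1]<14)&(hsv[...,2]>100)).astype(np.uint8),(200,123,320,243),i,.005,'sat')
cv2.imwrite('pics/w5d.png',cv2.resize(b[115:255,187:327],None,fx=3,fy=3,interpolation=cv2.INTER_CUBIC))
"
```

```text
[[[69.5 72.5 34.9]]]
140 [[453.7, 125.7], [48.8, 64.7], 11.4]
150 [[453.2, 125.9], [47.7, 63.6], 11.5]
180 [[443.5, 148.1], [41.3, 11.3], 35.1]
sat [[458.0, 127.0], [63.0, 63.1], 66.2]
```

View pics/w5d.png

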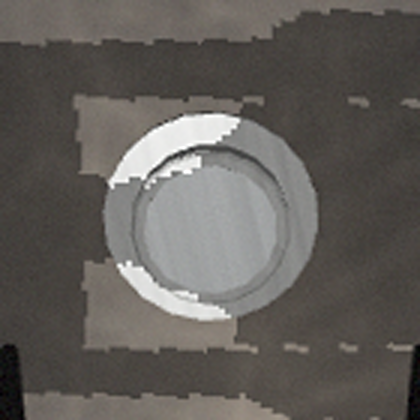

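The crop shows the round's flange circle centred at about (257.3,187), matching the saturation mask's (458,127) and 63 mm.

step_arm(
  commands=[
    [78, [-2, -1.6, 55], 0],
    [78, [-2, -1.6, 95], 0],
    [78, [-2, -1.6, 108], 0],
    [70, [-2, -1.6, 110.5], 0],
    [50, [-2, -1.6, 110.5], 0],
    [30, [-2, -1.6, 110.5], 0],
    [30, [-2, -1.6, 110.5], 0],
    [30, [-2, -1.6, 110.5], 0],
    [30, [-2, -1.6, 110.5], 0],
  ],
)

```text
t: 13.0
tool_pos: [0.458, 0.1276, 0.1812]
tool_rot: [2.071, 2.358, 0.004]
contact_force: [0.7, -0.9, 6.2]
opening: 0.0425
grip_force: 51.4
```

```bash
python3 -c "
from h import *
print(pose()[0])
goto(.579,.1535,.25,7.4)"
```

```text
[0.45796854 0.12761727 0.18120571]
shift [ 10.  123.6 -68.3] turn 0.0 cur phi 7.4 q6 -0.01
```

step_arm(
  commands=[
    [30, [0, 0, -45], 0],
    [30, [3, 40, -75], 0],
    [30, [10, 95, -75], 0],
    [30, [10, 123.5, -75], 0],
    [30, [10, 123.5, -75], 0],
    [30, [10, 123.5, -75], 0],
    [30, [10, 123.5, -50], 0],
    [30, [10, 123.5, -42], 0],
    [30, [10, 123.5, -42], 0],
  ],
)

```text
t: 14.12
tool_pos: [0.5771, 0.1533, 0.2206]
tool_rot: [-2.073, -2.359, 0.002]
contact_force: [0.2, 0.1, -0.1]
opening: 0.0424
grip_force: 51.5
```

```bash
python3 -c "
from h import *
goto(.5789,.1536,.2142,7.4)
im,i=grab('wrist','w6.png');b=cv2.imread('pics/w6.png')
u=proj(i,(.579,.1535,.05),True).round().astype(int);print(u)
cv2.imwrite('pics/w6c.png',cv2.resize(b[u[1]-80:u[1]+50,u[0]-80:u[0]+80],None,fx=4,fy=4,interpolation=cv2.INTER_CUBIC))
"
```

```text
shift [0.1 1.9 6.4] turn 0.0 cur phi 7.4 q6 0.01
[263 244]
```

View pics/w6c.png

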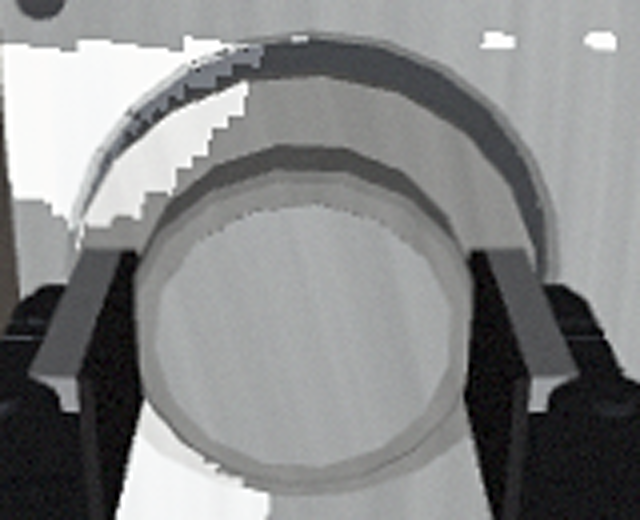

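The round hovers over its cavity about 1.3 px left of centre. Cavity rim top is (261,172.8); flange top is (260,182.8).

```bash
python3 cmp.py 201 224 321.2 224 203.2 224 316.7 224 .0444; python3 cmp.py 261 172.8 261 172.8 260 182.8 260 182.8 .0444;  python3 -c "
from h import *
goto(.5789,.1536,.2142,7.4)"
```

```text
cav L,R [  5.6 -32.3] [ 5.6 35.1]
badge L,R [  8.3 -29.7] [ 8.3 31.1]
cav L,R [34.8  1.2] [34.8  1.2]
badge L,R [31.1  0.7] [31.1  0.7]
shift [0.1 1.4 7.2] turn 0.0 cur phi 7.4 q6 0.01
```

step_arm(
  commands=[
    [30, [0.8, 1.2, 0], 0],
    [30, [0.8, 1.2, 3], 0],
    [30, [0.8, 1.2, 5], 0],
    [30, [0.8, 1.2, 7], 0],
    [30, [0.8, 1.2, 7], 0],
    [30, [0.8, 1.2, 7], 0],
  ],
)

```text
t: 14.92
tool_pos: [0.5791, 0.1543, 0.2143]
tool_rot: [2.073, 2.36, 0.0]
contact_force: [-1.1, -0.5, 0.7]
opening: 0.0423
grip_force: 51.7
```

step_arm(
  commands=[
    [45, [0, 0, 0], 0],
    [65, [0, 0, 0], 0],
    [70, [0, 0, 0], 0],
    [70, [0, 0, -20], 0],
    [70, [0, 0, -70], 0],
    [70, [0, 0, -76], 0],
    [70, [0, 0, -76], 0],
  ],
)

```text
t: 15.8
tool_pos: [0.5793, 0.1543, 0.292]
tool_rot: [2.072, 2.359, 0.003]
contact_force: [-0.2, 0.4, -0.5]
opening: 0.0597
grip_force: 0.0
```

```bash
python3 -c "
from h import *
im,i=grab('wrist','w7.png');b=cv2.imread('pics/w7.png')
print('home expected flange z .038'); hsv=cv2.cvtColor(b,cv2.COLOR_BGR2HSV)
goto(.4577,-.0304,.29,32.5)
"
```

```text
home expected flange z .038
shift [-167.5 -143.9    0.3] turn -25.1 cur phi 7.4 q6 0.01
```

step_arm(
  commands=[
    [55, [-42, -36, 0], -10],
    [55, [-84, -72, 0], -20],
    [55, [-126, -108, 0], -25.1],
    [55, [-167.5, -144, 0], -25.1],
    [55, [-167.5, -144, 0], -25.1],
    [55, [-167.5, -144, 0], -25.1],
    [55, [-167.5, -144, 0], -25.1],
  ],
)

```text
t: 16.73
tool_pos: [0.4582, -0.0296, 0.2898]
tool_rot: [-1.509, -2.755, 0.0]
contact_force: [0.6, -0.4, 0.4]
opening: 0.0469
grip_force: 0.0
```

```bash
cat >> wm.py <<'E'
for s in (12,14,16):
    wrect(((hsv[...,1]<s)&(g>100)).astype(np.uint8),(u[0]-h,max(u[1]-h,0),u[0]+h,u[1]+h),i,.005,'sat')
E
python3 wm.py w8 .4577 -.0304; python3 -c "
from h import *
goto(.4577,-.0304,.2,32.5)"
```

```text
[258 187] g at c 163 bg 109
flange@5 [[456.9, -31.3], [43.3, 69.2], 31.8]
sat [[456.9, -31.2], [43.4, 69.3], 32.6]
sat [[457.0, -31.2], [43.5, 69.6], 32.1]
sat [[457.0, -31.2], [43.5, 69.6], 32.1]
shift [-0.5 -0.9 89.9] turn 0.1 cur phi 32.6 q6 -0.8
```

step_arm(
  commands=[
    [55, [-0.8, -1.9, 55], 0.3],
    [55, [-0.8, -1.9, 95], 0.3],
    [55, [-0.8, -1.9, 108], 0.3],
    [50, [-0.8, -1.9, 110], 0.3],
    [30, [-0.8, -1.9, 110], 0.3],
    [12, [-0.8, -1.9, 110], 0.3],
    [12, [-0.8, -1.9, 110], 0.3],
    [12, [-0.8, -1.9, 110], 0.3],
    [12, [-0.8, -1.9, 110], 0.3],
  ],
)

```text
t: 17.9
tool_pos: [0.4577, -0.0322, 0.182]
tool_rot: [1.517, 2.748, 0.002]
contact_force: [0.2, 1.7, 5.5]
opening: 0.0262
grip_force: 50.7
```

```bash
python3 -c "
from h import *
print(pose()[0])
goto(.6607,.0819,.255,7.4)"
```

```text
[ 0.45768191 -0.03223185  0.18197694]
shift [-11.7 232.8 -72.4] turn 24.8 cur phi 32.2 q6 -0.79
```

step_arm(
  commands=[
    [12, [0, 0, -50], 0],
    [12, [0, 20, -82], 0],
    [12, [-3, 75, -82], 8],
    [12, [-6, 130, -82], 16],
    [12, [-9, 185, -82], 24.8],
    [12, [-12.6, 232.2, -82], 24.8],
    [12, [-12.6, 232.2, -82], 24.8],
    [12, [-12.6, 232.2, -82], 24.8],
    [12, [-12.6, 232.2, -50], 24.8],
    [12, [-12.6, 232.2, -44], 24.8],
    [12, [-12.6, 232.2, -44], 24.8],
  ],
)

```text
t: 19.27
tool_pos: [0.659, 0.0805, 0.2239]
tool_rot: [-2.073, -2.359, 0.002]
contact_force: [-0.9, -0.5, -1.1]
opening: 0.0261
grip_force: 50.0
```

```bash
python3 -c "
from h import *
goto(.6607,.0808,.215,7.4)
im,i=grab('wrist','w9.png');b=cv2.imread('pics/w9.png')
u=proj(i,(.6607,.0818,.05),True).round().astype(int);print(u)
cv2.imwrite('pics/w9c.png',cv2.resize(b[u[1]-80:u[1]+50,u[0]-80:u[0]+80],None,fx=4,fy=4,interpolation=cv2.INTER_CUBIC))
"
```

```text
shift [0.  1.8 8.9] turn -0.0 cur phi 7.4 q6 -0.12
[263 239]
```

View pics/w9c.png

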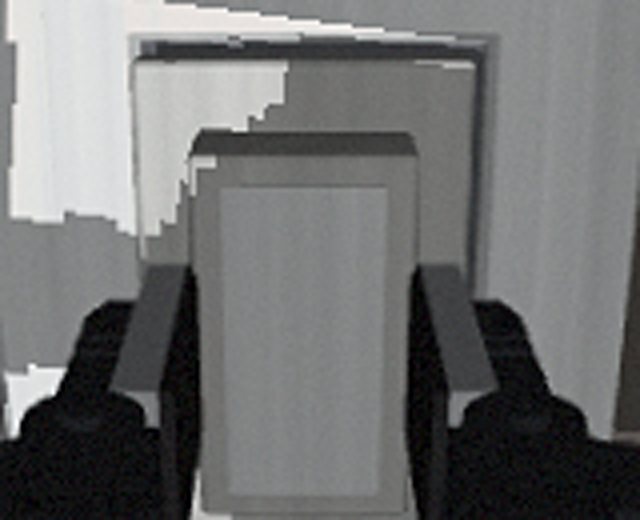

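The held oblong's flange is at rows ≥60, columns 135–477, over the cavity rim at columns 130–498 and row 35.

```bash
python3 cmp.py 215.5 167.7 307.5 167.7 216.7 174 302.3 174 .047; python3 -c "
from h import *
goto(.6607,.0808,.215,7.4)"
```

```text
cav L,R [ 36.9 -23.2] [36.9 26.3]
badge L,R [ 35.5 -21.4] [35.5 22.2]
shift [0.  1.2 9.9] turn -0.0 cur phi 7.4 q6 -0.12
```

step_arm(
  commands=[
    [12, [-0.5, 1.2, 0], 0],
    [12, [-0.5, 1.2, 3], 0],
    [12, [-0.5, 1.2, 6], 0],
    [12, [-0.5, 1.2, 8], 0],
    [12, [-0.5, 1.2, 9.5], 0],
    [12, [-0.5, 1.2, 9.5], 0],
  ],
)

```text
t: 20.08
tool_pos: [0.6612, 0.0807, 0.2151]
tool_rot: [2.073, 2.36, 0.0]
contact_force: [-0.3, 1.1, 1.0]
opening: 0.0261
grip_force: 50.4
```

step_arm(
  commands=[
    [35, [0, 0, 0], 0],
    [50, [0, 0, 0], 0],
    [55, [0, 0, 0], 0],
    [55, [0, 0, -20], 0],
    [55, [0, 0, -80], 0],
    [55, [0, 0, -140], 0],
    [55, [40, -40, -165], 0],
    [55, [40, -40, -165], 0],
    [55, [40, -40, -165], 0],
  ],
)

```text
t: 21.2
tool_pos: [0.6161, 0.1152, 0.3807]
tool_rot: [2.072, 2.36, 0.001]
contact_force: [-0.7, 0.5, -0.1]
opening: 0.0472
grip_force: 0.0
```

```bash
python3 - <<'E'
from h import *
im,i=grab('wrist','w10.png')
_,it=grab('top','top3.png')
k=onz(it,(318.6,233),.092);print('knob',k.round(4))
p,r=pose();print(p)
goto(.41,-.30,.38,-39)
for n,P in dict(sq=(.586,.0697,.049),lr=(.579,.154,.049),ob=(.661,.082,.049)).items():print(n,proj(i,P,True).round(1))
E
```

```text
knob [ 0.3995 -0.2849  0.092 ]
[0.61643162 0.11471868 0.37893302]
shift [-384.8 -257.9   -0.7] turn 46.4 cur phi 7.4 q6 -0.06
sq [225. 211.]
lr [226.7 132.2]
ob [295.4 208.8]
```

```bash
python3 -c "
from h import *
goto(.3997,-.2858,.36,-39)"
```

```text
shift [-369.4 -266.3   19.3] turn 46.4 cur phi 7.4 q6 -0.06
```

step_arm(
  commands=[
    [45, [-373, -270, 18], 46.4],
    [45, [-373, -270, 18], 46.4],
    [45, [-373, -270, 18], 46.4],
    [45, [-373, -270, 18], 46.4],
    [45, [-373, -270, 18], 46.4],
    [45, [-373, -270, 18], 46.4],
    [45, [-373, -270, 18], 46.4],
    [45, [-373, -270, 18], 46.4],
    [45, [-373, -270, 18], 46.4],
    [45, [-373, -270, 18], 46.4],
    [45, [-373, -270, 18], 46.4],
  ],
)

```text
t: 22.68
tool_pos: [0.3971, -0.2888, 0.3615]
tool_rot: [-2.834, -1.354, 0.0]
contact_force: [-0.0, 0.4, -0.4]
opening: 0.0382
grip_force: 0.0
```

```bash
python3 - <<'E'
from h import *
goto(.3997,-.2858,.36,-39)
im,i=grab('wrist','w11.png');b=cv2.imread('pics/w11.png')
pv=np.array([.4579,-.2953]);a=np.radians(-9.2);ex=np.array([np.cos(a),np.sin(a)]);ey=np.array([-ex[1],ex[0]])
print('pivot',proj(i,(*pv,.071),True),'knob',proj(i,(.3997,-.2858,.097),True),'tab',proj(i,(*(np.array([.4365,-.3465])),.062),True))
g=b.max(2)
# pointer scan: darkness along rays from pivot at r=14..30 mm
for t in range(-60,61,4):
    v=[]
    for rr in range(10,31,2):
        q=pv+(np.cos(np.radians(t))*ex+np.sin(np.radians(t))*ey)*rr/1000
        u=proj(i,(*q,.071),True); v.append(g[int(round(u[1])),int(round(u[0]))])
    print(t,int(np.mean(v)),end='; ')
A=cv2.resize(cv2.imread('pics/w10.png')[80:270,160:370],(420,380),interpolation=cv2.INTER_CUBIC)
k=proj(i,(.42,-.31,.09),True).astype(int);print('\nk',k)
x0=max(k[0]-95,0);y0=max(k[1]-95,0);print(x0,y0)
B=cv2.resize(b[y0:y0+190,x0:x0+190],(380,380),interpolation=cv2.INTER_CUBIC)
cv2.imwrite('pics/m.png',np.hstack([A,B]))
E
```

```text
shift [4.  0.2 1.5] turn 0.1 cur phi -38.9 q6 -0.1
pivot [316.84189008 148.03334246] knob [259.144062   187.54282508] tab [328.0899317  201.80374832]
-60 178; -56 179; -52 177; -48 177; -44 178; -40 179; -36 201; -32 203; -28 204; -24 204; -20 202; -16 198; -12 197; -8 191; -4 194; 0 190; 4 186; 8 180; 12 171; 16 142; 20 82; 24 65; 28 182; 32 182; 36 180; 40 180; 44 181; 48 180; 52 180; 56 180; 60 180; 
k [295 192]
200 97
```

View pics/m.png

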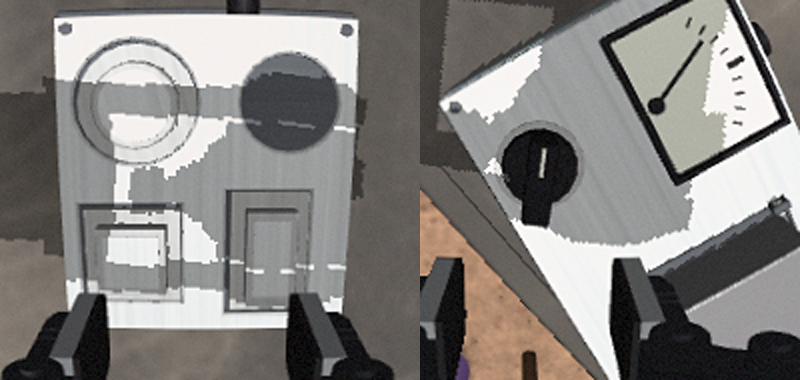

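The left half shows all three blanks seated in their outlines. On the right, the pointer runs from its pivot at (318.5,149.5) to (341.5,117), the broad zero mark is at (357.5,128), and the knob bar lines up with the tool's x.

```bash
python3 - <<'E'
from h import *
i=eyes.camera_info('wrist')
P=[onz(i,u,.071,True)[:2] for u in [(318.5,149.5),(341.5,117),(357.5,128)]]
print(np.round(P,4)); an=lambda v:np.degrees(np.arctan2(v[1],v[0]))
print('pointer',an(P[1]-P[0])+9.2,'zero',an(P[2]-P[0])+9.2)
print('knobtop',onz(i,(259.5,186),.097,True))
goto(.3997,-.2858,.243,-39)
E
```

```text
[[ 0.4584 -0.2973]
 [ 0.4927 -0.2868]
 [ 0.499  -0.3038]]
pointer 26.231697196294224 zero 0.19274592903270715
knobtop [ 0.40077115 -0.28500084  0.097     ]
shift [  3.9   0.2 118.6] turn 0.1 cur phi -38.9 q6 -0.1
```

step_arm(
  commands=[
    [45, [4, 0, 50], 8],
    [45, [4, 0, 95], 8],
    [45, [4, 0, 112], 8],
    [45, [4, 0, 116], 8],
    [25, [4, 0, 116], 8],
    [5, [4, 0, 116], 8],
    [5, [4, 0, 116], 8],
    [5, [4, 0, 116], 8],
    [5, [4, 0, 116], 8],
  ],
  squeeze=25,
)

```text
t: 23.85
tool_pos: [0.3996, -0.2867, 0.2478]
tool_rot: [2.921, 1.151, 0.002]
contact_force: [-2.6, 3.6, 6.2]
opening: 0.0117
grip_force: 29.8
```

```bash
python3 -c "
from h import *
goto(.3997,-.2858,.245,80.8); print(monitor.get_obs()['wrist_torque'],monitor.get_obs()['opening'])"
```

```text
shift [ 0.7 -0.6  2.8] turn 52.2 cur phi -47.0 q6 0.05
[ 0.55700435  0.36606905 -0.01393636] 0.011738502846689551
```

step_arm(
  commands=[
    [5, [0, 0, -2], 0],
    [5, [0, 0, -2], 10],
    [5, [0, 0, -2], 20],
    [5, [0, 0, -2], 30],
    [5, [0, 0, -2], 40],
    [5, [0, 0, -2], 48],
    [5, [0, 0, -2], 52],
    [5, [0, 0, -2], 52],
    [5, [0, 0, -2], 52],
  ],
)

```text
t: 24.98
tool_pos: [0.3995, -0.2872, 0.2479]
tool_rot: [3.128, -0.247, 0.006]
contact_force: [4.5, -4.1, -7.3]
opening: 0.0117
grip_force: 27.9
```

```bash
cat > pt.py <<'E'
from h import *
im,i=grab('wrist','w12.png');g=im.max(2).astype(np.float32)
pv=np.array([.4582,-.2963]);a=np.radians(-9.2);ex=np.array([np.cos(a),np.sin(a)]);ey=np.array([-ex[1],ex[0]])
print('pivot px',proj(i,(*pv,.071),True))
o=[]
for t in range(-40,41,2):
    v=[]
    for rr in np.arange(12,27,1.):
        q=pv+(np.cos(np.radians(t))*ex+np.sin(np.radians(t))*ey)*rr/1000
        u=proj(i,(*q,.071),True); v.append(cv2.getRectSubPix(g,(1,1),tuple(map(float,u)))[0,0])
    o.append((t,int(np.mean(v))))
print(sorted(o,key=lambda x:x[1])[:7])
E
python3 pt.py; python3 -c "
from h import *
goto(.3997,-.2858,.247,80.8); print(monitor.get_obs()['wrist_torque'])"
```

```text
pivot px [256.92590157 127.3638692 ]
[(-2, 53), (-4, 60), (-6, 134), (0, 158), (24, 168), (26, 168), (28, 168)]
shift [-0.  -1.4  0.9] turn 0.2 cur phi -99.0 q6 0.95
[-0.78704611 -0.67785001 -0.05706418]
```

```bash
cat > pt2.py <<'E'
from h import *
im,i=grab('wrist','w13.png');g=im.max(2).astype(np.float32)
pv=np.array([.4582,-.2963]);a=np.radians(-9.2);ex=np.array([np.cos(a),np.sin(a)]);ey=np.array([-ex[1],ex[0]])
L=np.arange(-9,9.1,.25);pts=[]
for rr in range(-2,47,2):
    v=np.array([cv2.getRectSubPix(g,(1,1),tuple(map(float,proj(i,(*(pv+(ex*rr+ey*l)/1000),.071),True))))[0,0] for l in L])
    w=np.clip(140-v,0,None); m=(w*L).sum()/w.sum() if w.sum()>20 else None
    if m is not None: pts.append((rr,m)); print(rr,round(float(m),2),int(v.min()),round((w>0).sum()*.25,1))
E
python3 pt2.py
```

```text
-2 -1.04 21 7.5
0 -1.07 19 8.2
2 -1.01 20 7.2
4 -1.09 20 2.5
6 -1.09 22 2.5
8 -1.11 21 2.5
10 -1.1 19 2.5
12 -1.08 21 2.5
14 -1.09 23 2.5
16 -0.99 23 2.0
18 -0.99 62 1.8
20 -0.98 62 1.8
22 -1.09 59 2.0
24 -1.02 54 1.8
26 -0.99 57 1.8
28 -0.98 59 2.0
30 -0.97 59 2.0
32 -0.96 57 2.0
34 -1.06 57 2.0
38 -0.89 47 4.8
40 -1.46 56 5.2
42 -1.18 59 3.0
44 -1.18 56 3.0
```

The pointer line and zero mark coincide (both about −1 mm laterally, with zero slope). I'll release the knob and locate the guard.

step_arm(
  commands=[
    [15, [0, 0, 0], 0],
    [30, [0, 0, 0], 0],
    [40, [0, 0, 0], 0],
    [40, [0, 0, 0], 0],
    [40, [0, 0, -20], 0],
    [40, [0, 0, -70], 0],
    [40, [0, 0, -110], 0],
    [40, [0, 0, -110], 0],
    [40, [0, 0, -110], 0],
  ],
)

```text
t: 26.2
tool_pos: [0.3989, -0.2861, 0.3569]
tool_rot: [-3.131, 0.246, 0.001]
contact_force: [-0.1, 0.2, -0.5]
opening: 0.0342
grip_force: 0.0
```

```bash
python3 pt2.py | awk 'NR%4==1'; python3 - <<'E'
from h import *
_,it=grab('top')
im=cv2.imread('pics/top0.png')
a=np.radians(-9.2);ex=np.array([np.cos(a),np.sin(a)]);ey=np.array([-ex[1],ex[0]]);c=np.array([.4365,-.3465])
for n,u,z in [('guard c',(354,220.4),.104),('tab',(351,238.5),.1)]:
    q=onz(it,u,z)[:2];print(n,q.round(4),'box',((q-c)@ex).round(4),((q-c)@ey).round(4))
b=cv2.imread('pics/w13.png');i=eyes.camera_info('wrist')
for n,q,z in [('tab?',(-60,-50),.1),('front edge',(-75,-50),.062)]:
    w=c+(ex*q[0]+ey*q[1])/1000;print(n,w.round(4),proj(i,(*w,z),True).round())
goto(*(c+ex*-.05+ey*-.05),.36,80.8)
E
```

```text
-2 -0.92 23 7.8
6 -1.06 30 2.8
14 -1.07 21 2.8
22 -1.03 21 2.8
30 -0.84 59 1.8
40 -1.55 62 3.8
guard c [ 0.4393 -0.4029] box 0.0118 -0.0553
tab [ 0.3792 -0.3916] box -0.0494 -0.0537
tab? [ 0.3693 -0.3863] [381. 209.]
front edge [ 0.3545 -0.3839] [365. 210.]
shift [ -3.4 103.7  -4.5] turn 0.2 cur phi -99.0 q6 0.95
```

step_arm(
  commands=[
    [40, [1, 54, 0], 0],
    [40, [1, 107, 0], 0],
    [40, [1, 107, 0], 0],
    [40, [1, 107, 0], 0],
    [40, [1, 107, 0], 0],
  ],
)

```text
t: 26.92
tool_pos: [0.3835, -0.3911, 0.3569]
tool_rot: [-3.131, 0.245, 0.001]
contact_force: [0.2, 0.1, 0.6]
opening: 0.0337
grip_force: 0.0
```

```bash
cat > gd.py <<'E'
from h import *
im,i=grab('wrist','w14.png')
a=np.radians(-9.2);ex=np.array([np.cos(a),np.sin(a)]);ey=np.array([-ex[1],ex[0]]);c=np.array([.4365,-.3465])
g=im.astype(int)
p,_=pose();print('tcp box',((p[:2]-c)@ex*1000).round(1),((p[:2]-c)@ey*1000).round(1))
def line(x0,y0,x1,y1,z,n):
    out=[]
    for t in np.linspace(0,1,n):
        q=c+(ex*(x0+(x1-x0)*t)+ey*(y0+(y1-y0)*t))/1000
        u=proj(i,(*q,z),True).round().astype(int); out.append('%d'%g[u[1],u[0]].mean())
    print((x0,y0),(x1,y1),' '.join(out))
for x in (-60,-55,-50,-45,-40,-35,-30): line(x,-40,x,-68,.101,29)
for y in (-54,-40): line(-66,y,60,y,.104,64)
for x in (0,20,40): line(x,-20,x,-90,.104,36)
E
python3 gd.py
```

```text
tcp box -45.1 -52.5
(-60, -40) (-60, -68) 96 94 95 93 95 95 98 98 95 95 93 95 94 94 95 95 87 91 93 92 93 90 90 87 88 91 84 91 84
(-55, -40) (-55, -68) 142 143 139 139 140 143 140 143 68 76 71 72 73 73 72 75 76 76 75 83 80 80 140 241 236 234 233 233 234
(-50, -40) (-50, -68) 136 138 140 136 135 137 140 91 78 86 96 94 93 94 93 90 88 90 93 90 92 70 75 116 145 236 234 235 233
(-45, -40) (-45, -68) 237 239 138 143 144 143 144 90 73 88 90 91 89 93 92 95 92 93 91 94 93 84 75 100 147 145 144 145 144
(-40, -40) (-40, -68) 135 134 143 138 138 136 138 89 82 94 89 93 89 93 92 94 90 93 95 92 92 85 77 102 143 142 137 138 141
(-35, -40) (-35, -68) 143 139 140 139 141 142 143 93 75 88 87 88 90 84 87 88 88 90 91 88 85 86 74 82 142 142 141 142 139
(-30, -40) (-30, -68) 144 142 140 144 144 144 147 90 74 90 89 88 88 87 87 88 89 94 87 90 89 87 74 150 146 145 146 145 145
(-66, -54) (60, -54) 126 139 89 95 91 152 72 83 82 23 66 92 11 86 41 86 87 89 90 91 86 63 96 86 86 91 87 90 89 92 93 87 91 88 89 90 87 90 90 90 88 91 91 91 91 93 95 95 94 93 94 93 94 93 92 171 90 245 236 237 237 236 238 237
(-66, -40) (60, -40) 119 68 97 95 96 151 142 142 144 135 139 237 232 141 135 145 143 145 148 151 143 116 87 90 88 90 87 90 90 89 88 88 88 89 83 92 91 92 90 92 93 94 96 94 92 95 91 94 98 93 94 95 93 96 96 94 62 121 147 153 154 151 153 170
(0, -20) (0, -90) 146 146 149 150 67 89 89 91 89 88 89 94 94 92 90 91 92 88 90 90 89 90 90 91 89 90 89 83 89 91 90 87 148 145 145 146
(20, -20) (20, -90) 146 146 148 146 75 93 93 94 93 93 94 91 94 90 92 90 93 91 91 92 93 92 92 92 91 89 92 93 91 94 168 182 235 237 236 237
(40, -20) (40, -90) 145 147 144 69 72 96 95 92 96 94 96 99 92 96 93 95 92 93 88 174 164 162 164 165 166 167 164 164 166 165 164 128 82 238 236 236
```

step_arm(
  commands=[
    [40, [1.6, 2.5, 50], 0],
    [40, [1.6, 2.5, 90], 0],
    [40, [1.6, 2.5, 103], 0],
    [40, [1.6, 2.5, 104], 0],
    [20, [1.6, 2.5, 104], 0],
    [8, [1.6, 2.5, 104], 0],
    [8, [1.6, 2.5, 104], 0],
    [8, [1.6, 2.5, 104], 0],
  ],
  squeeze=20,
)

```text
t: 27.98
tool_pos: [0.3852, -0.3945, 0.2558]
tool_rot: [-3.13, 0.247, -0.003]
contact_force: [1.4, 6.1, 1.8]
opening: 0.0154
grip_force: 23.3
```

```bash
python3 - <<'E'
from h import *
p,_=pose();print(p)
for t in np.arange(0,96,10).tolist()+[92]:
    a=np.radians(161.6-t); print(t,round(94.9*np.cos(a)+90,1),round(-(94.9*np.sin(a)-30),1),end=' | ')
E
```

```text
[ 0.38524753 -0.39446343  0.25575529]
0 -0.0 0.0 | 10 6.5 -15.1 | 20 15.6 -28.9 | 30 27.0 -41.0 | 40 40.3 -50.8 | 50 55.1 -58.2 | 60 70.9 -63.0 | 70 87.4 -64.9 | 80 103.9 -63.9 | 90 120.0 -60.0 | 92 123.1 -58.9 |
```

step_arm(
  commands=[
    [8, [2.8, 0, -7.5], 0],
    [8, [6.5, 0, -15], 0],
    [8, [15.6, 0, -29], 0],
    [8, [27, 0, -41], 0],
    [8, [40.3, 0, -51], 0],
    [8, [55, 0, -58], 0],
    [8, [71, 0, -63], 0],
    [8, [87.5, 0, -65], 0],
    [8, [104, 0, -64], 0],
    [8, [120, 0, -60], 0],
    [8, [123, 0, -59], 0],
    [8, [123, 0, -59], 0],
  ],
)

```text
t: 29.48
tool_pos: [0.507, -0.4142, 0.3147]
tool_rot: [3.132, -0.245, 0.002]
contact_force: [1.0, 5.2, 0.5]
opening: 0.0154
grip_force: 26.3
```

step_arm(
  commands=[
    [8, [0, 0, 0], 0],
  ],
)

```text
t: 29.6
tool_pos: [0.5068, -0.4141, 0.3147]
tool_rot: [3.132, -0.246, 0.003]
contact_force: [0.4, 5.1, 0.8]
opening: 0.0156
grip_force: 26.3
```

step_arm(
  commands=[
    [25, [0, 0, 0], 0],
    [40, [0, 0, 0], 0],
    [40, [0, 0, 0], 0],
    [40, [0, 0, -40], 0],
    [20, [-50, 0, -50], 0],
    [0, [-107, 0, -50], 0],
    [0, [-107, 0, -50], 0],
    [0, [-107, 0, -50], 0],
    [0, [-107, 0, -10], 0],
    [0, [-107, 0, -10], 0],
    [0, [-107, 0, -10], 0],
    [0, [-107, 0, -10], 0],
  ],
)

```text
t: 31.1
tool_pos: [0.401, -0.3979, 0.3246]
tool_rot: [3.13, -0.246, 0.003]
contact_force: [0.8, 0.6, 0.6]
opening: -0.0001
grip_force: 0.0
```

```bash
cat > tg.py <<'E'
from h import *
im,i=grab('wrist','w%d.png'%(monitor.get_obs()['t']*100))
a=np.radians(-9.2);ex=np.array([np.cos(a),np.sin(a)]);ey=np.array([-ex[1],ex[0]]);c=np.array([.4365,-.3465])
g=im.astype(int);p,_=pose();print('tcp box',((p[:2]-c)@ex*1000).round(1),((p[:2]-c)@ey*1000).round(1),p[2],monitor.get_obs()['contact_force'])
for y in (-47,-51,-55,-59,-63):
    o=[]
    for x in range(-20,52,3):
        u=proj(i,(*(c+(ex*x+ey*y)/1000),.09),True).round().astype(int);o.append('%d'%g[u[1],u[0]].mean() if 0<=u[0]<512 and 0<=u[1]<384 else '-')
    print(y,' '.join(o))
E
python3 tg.py
```

```text
tcp box -26.9 -56.4 0.3244688825413389 [-0.83824049 -0.32080127  0.11769146]
-47 98 65 65 58 67 62 64 64 59 64 61 59 63 67 67 65 67 64 66 66 85 98 92 98
-51 94 65 64 63 63 59 95 62 64 99 78 60 63 131 63 64 63 65 63 68 87 96 94 98
-55 100 65 64 65 63 113 136 130 113 114 115 117 65 102 62 64 64 62 64 66 91 94 97 93
-59 100 65 63 64 65 67 92 65 68 136 58 67 61 133 66 63 62 63 62 66 88 96 93 94
-63 96 66 68 63 67 61 64 62 63 65 63 73 65 62 67 63 69 70 63 66 89 95 95 97
```

The scan shows the ball at x ≈ −2, y ≈ −55 (box mm), with the lever still off and the guard open. Now I'll flip it.

step_arm(
  commands=[
    [0, [0, -1, 40], 0],
    [0, [0, -1, 66], 0],
    [0, [0, -1, 68], 0],
    [0, [0, -1, 68], 0],
    [0, [10, -1, 68], 0],
    [0, [16, -1, 68], 0],
    [0, [22, -1, 68], 0],
    [0, [28, -1, 68], 0],
    [0, [32, -1, 68], 0],
    [0, [32, -1, 68], 0],
  ],
)

```text
t: 32.4
tool_pos: [0.4322, -0.4015, 0.2544]
tool_rot: [-3.132, 0.246, 0.0]
contact_force: [-2.0, -0.7, 1.5]
opening: 0.0003
grip_force: 1.0
```

```bash
python3 tg.py
```

```text
tcp box 4.5 -54.9 0.2544989928553568 [-1.38310717 -0.2126319   0.92541646]
-47 22 25 16 29 14 19 16 87 87 36 23 63 61 58 70 89 91 94 94 96 97 93 95 95
-51 31 20 20 25 15 29 56 87 86 89 87 86 89 84 71 91 95 94 92 96 94 95 96 96
-55 31 34 34 35 34 39 39 25 23 16 19 5 14 135 77 93 90 93 96 94 93 96 94 95
-59 29 24 18 27 23 24 12 88 87 86 91 85 91 93 72 95 94 98 93 95 94 93 98 97
-63 12 23 19 20 21 32 24 44 20 22 19 60 68 63 74 92 95 91 94 96 95 92 95 95
```

step_arm(
  commands=[
    [0, [3, 0, 0], 0],
    [0, [6, 0, 0], 0],
    [0, [6, 0, 0], 0],
    [0, [6, 0, 0], 0],
  ],
)

```text
t: 32.95
tool_pos: [0.4354, -0.4023, 0.254]
tool_rot: [-3.129, 0.246, 0.018]
contact_force: [-17.8, 2.4, 7.9]
opening: -0.0002
grip_force: 9.9
```

step_arm(
  commands=[
    [0, [-12, 0, 0], 0],
    [0, [-37, 0, -2], 0],
    [0, [-37, 0, -40], 0],
    [0, [-37, 0, -70], 0],
    [0, [-37, 0, -70], 0],
    [0, [-37, 0, -70], 0],
  ],
)

```text
t: 33.7
tool_pos: [0.4014, -0.3962, 0.3238]
tool_rot: [-3.131, 0.246, 0.0]
contact_force: [-0.4, 0.0, -0.7]
opening: -0.0001
grip_force: 0.0
```

```bash
python3 tg.py
```

```text
tcp box -26.8 -54.6 0.3230902018141721 [ 0.8064033   0.47425217 -1.62207046]
-47 125 61 64 64 62 64 63 63 65 66 63 95 63 65 59 64 65 65 68 62 70 96 94 96
-51 126 65 63 63 62 61 63 65 62 116 58 64 57 94 102 61 64 62 64 65 72 96 93 96
-55 126 65 66 65 67 64 64 66 63 133 64 74 71 118 154 127 65 66 62 63 71 94 96 99
-59 123 60 62 65 63 68 64 62 60 99 60 62 61 87 110 63 62 63 66 64 74 97 93 95
-63 123 64 67 67 66 62 67 63 66 63 62 106 62 67 67 68 70 64 70 65 75 95 95 99
```

The ball is now at x ≈ 22 (on), and the push met the stop. Next I'll re-grip the tab and shut the guard.

step_arm(
  commands=[
    [40, [0, 0.4, -45], 0],
    [40, [50, 0.4, -45], 0],
    [40, [106, 0.4, -45], 0],
    [40, [106, 0.4, -45], 0],
    [40, [106, 0.4, -45], 0],
    [40, [106, 0.4, -5], 0],
    [40, [106, 0.4, 8.5], 0],
    [40, [106, 0.4, 8.5], 0],
    [20, [106, 0.4, 8.5], 0],
    [8, [106, 0.4, 8.5], 0],
    [8, [106, 0.4, 8.5], 0],
    [8, [106, 0.4, 8.5], 0],
  ],
)

```text
t: 35.25
tool_pos: [0.5065, -0.4138, 0.3178]
tool_rot: [3.131, -0.246, 0.003]
contact_force: [-0.4, 1.0, 4.6]
opening: 0.0155
grip_force: 24.0
```

```bash
python3 -c "
from h import *
p,_=pose();o=monitor.get_obs();print(p,o['opening'],o['grip_force'])"
```

```text
[ 0.50649896 -0.41377852  0.31783981] 0.015530852165680089 24.004451036453247
```

step_arm(
  commands=[
    [8, [-3, 0, -1], 0],
    [8, [-19, 0, -5], 0],
    [8, [-35.5, 0, -6], 0],
    [8, [-52, 0, -4], 0],
    [8, [-68, 0, 1], 0],
    [8, [-82.7, 0, 8], 0],
    [8, [-96, 0, 18], 0],
    [8, [-107.5, 0, 30], 0],
    [8, [-116.5, 0, 44], 0],
    [8, [-120, 0, 52], 0],
    [8, [-123, 0, 60], 0],
    [8, [-123, 0, 62], 0],
  ],
)

```text
t: 36.75
tool_pos: [0.3842, -0.3943, 0.2548]
tool_rot: [-3.13, 0.246, 0.006]
contact_force: [-9.1, 8.7, 18.7]
opening: 0.0158
grip_force: 25.1
```

step_arm(
  commands=[
    [8, [0, 0, 1], 0],
    [8, [0, 0, 1], 0],
  ],
)

```text
t: 37.0
tool_pos: [0.3843, -0.3943, 0.2548]
tool_rot: [-3.13, 0.245, 0.006]
contact_force: [-9.8, 9.7, 18.8]
opening: 0.0152
grip_force: 24.9
```

step_arm(
  commands=[
    [20, [0, 0, -1], 0],
    [40, [0, 0, -1], 0],
    [40, [0, 0, -1], 0],
    [40, [0, 0, -1], 0],
    [40, [0, 0, -40], 0],
    [40, [-1, -2, -102], 0],
    [40, [-1, -2, -102], 0],
    [40, [-1, -2, -102], 0],
  ],
)

```text
t: 38.0
tool_pos: [0.3839, -0.3922, 0.3551]
tool_rot: [3.132, -0.246, 0.0]
contact_force: [-0.2, -0.3, -0.7]
opening: 0.0342
grip_force: 0.0
```

```bash
python3 gd.py; python3 - <<'E'
from h import *
goto(.3988,-.2870,.357,80.8)
im,_=grab('top','top4.png');b=cv2.imread('pics/top4.png')
i=eyes.camera_info('top');hsv=cv2.cvtColor(b,cv2.COLOR_BGR2HSV)
m=cv2.inRange(hsv,(10,70,60),(30,255,255));o=cv2.imread('pics/top2.png')
for n,(x0,y0,x1,y1) in dict(chuck=(170,145,230,200),tray=(112,178,155,222),pliers=(235,230,280,256),driver=(168,236,222,256),tape=(372,222,400,248),tin=(100,130,180,170)).items():
    d=cv2.absdiff(b[y0:y1,x0:x1],cv2.imread('pics/top0.png')[y0:y1,x0:x1]).max(2);print(n,(d>40).sum())
E
```

```text
tcp box -44.9 -53.3
(-60, -40) (-60, -68) 97 99 96 98 93 96 94 97 95 92 96 94 92 97 94 93 93 95 89 93 90 92 91 88 89 84 81 78 72
(-55, -40) (-55, -68) 141 141 141 140 139 142 141 139 85 68 72 71 72 69 69 70 71 71 65 72 82 78 128 242 234 236 232 235 234
(-50, -40) (-50, -68) 133 133 137 137 135 140 142 113 82 94 90 86 92 90 87 90 89 89 88 89 88 90 75 152 146 141 154 232 232
(-45, -40) (-45, -68) 237 240 135 139 140 140 139 111 85 95 92 92 89 94 91 92 92 90 92 89 89 86 72 150 145 141 140 142 143
(-40, -40) (-40, -68) 134 144 140 140 141 138 143 113 81 90 90 87 90 87 92 90 90 88 89 92 90 91 80 145 142 140 139 141 142
(-35, -40) (-35, -68) 143 145 141 142 141 144 142 114 66 88 86 86 85 86 85 88 89 85 88 91 87 88 72 118 143 138 142 141 138
(-30, -40) (-30, -68) 146 148 143 143 148 144 146 117 68 89 88 86 84 87 91 84 88 88 92 88 88 88 73 118 147 144 145 143 145
(-66, -54) (60, -54) 128 132 137 95 94 141 69 85 86 46 86 91 15 90 57 89 85 89 91 84 91 87 89 89 88 87 87 88 87 87 88 86 87 90 88 91 93 89 91 94 93 93 92 90 92 88 93 94 92 91 93 90 93 95 93 89 80 237 234 235 236 236 236 237
(-66, -40) (60, -40) 119 85 91 92 94 132 142 138 140 136 240 237 230 238 129 145 142 146 140 146 142 147 88 89 88 87 85 87 87 88 88 87 88 92 88 92 88 91 87 91 93 88 92 95 93 91 94 93 93 93 94 90 93 92 98 94 59 152 148 150 151 150 150 153
(0, -20) (0, -90) 146 144 145 150 67 90 87 89 91 91 92 89 90 91 91 88 92 90 91 86 89 92 90 91 90 91 90 88 86 87 93 77 148 145 146 146
(20, -20) (20, -90) 147 149 148 148 82 91 94 93 91 89 95 93 91 94 90 93 90 90 93 92 91 91 93 91 95 94 92 91 93 89 170 135 241 235 236 235
(40, -20) (40, -90) 146 150 148 81 85 96 95 94 94 95 92 92 93 93 94 95 96 95 92 173 164 168 165 164 166 163 164 164 164 166 163 163 78 243 234 235
shift [  -1.5 -106.    -3.1] turn 0.2 cur phi -99.0 q6 0.8
chuck 543
tray 234
pliers 0
driver 0
tape 263
tin 0
```

step_arm(
  commands=[
    [40, [-1.5, -53, -3], 0],
    [40, [-1.5, -106, -3], 0],
    [40, [-1.5, -106, -3], 0],
    [40, [-1.5, -106, -3], 0],
    [40, [-1.5, -106, -3], 0],
  ],
)

```text
t: 38.72
tool_pos: [0.3988, -0.2881, 0.3576]
tool_rot: [-3.131, 0.248, 0.001]
contact_force: [0.4, -0.9, 0.7]
opening: 0.0337
grip_force: 0.0
```

```bash
python3 pt2.py | awk 'NR%3==1'; python3 -c "
from h import *
goto(.6164,.1147,.379,7.4)"
```

```text
-2 -1.03 13 7.8
4 -0.99 26 3.0
10 -1.04 16 2.5
16 -1.02 20 2.2
22 -1.01 21 2.2
28 -0.99 25 2.2
34 -1.05 55 2.0
42 -1.14 60 3.0
shift [ 151.2 -432.2  -21.2] turn 73.5 cur phi -99.1 q6 0.95
```

step_arm(
  commands=[
    [40, [151, -432, -21], -106.5],
    [40, [151, -432, -21], -106.5],
    [40, [151, -432, -21], -106.5],
    [40, [151, -432, -21], -106.5],
    [40, [151, -432, -21], -106.5],
    [40, [151, -432, -21], -106.5],
    [40, [151, -432, -21], -106.5],
    [40, [151, -432, -21], -106.5],
    [40, [151, -432, -21], -106.5],
    [40, [151, -432, -21], -106.5],
    [40, [151, -432, -21], -106.5],
    [40, [151, -432, -21], -106.5],
  ],
)

```text
t: 40.28
tool_pos: [0.616, 0.1153, 0.379]
tool_rot: [-2.075, -2.358, 0.0]
contact_force: [0.5, -0.7, -0.3]
opening: 0.0342
grip_force: 0.0
```

step_arm(
  commands=[
    [55, [0, 0, 0], 0],
    [55, [0, 0, 0], 0],
    [55, [0, 0, 0], 0],
  ],
)

```text
t: 40.65
tool_pos: [0.6157, 0.1158, 0.3793]
tool_rot: [2.072, 2.361, 0.0]
contact_force: [0.1, -0.3, -0.4]
opening: 0.0471
grip_force: 0.0
```

```bash
python3 - <<'E'
from h import *
goto(.6164,.1147,.379,7.4)
grab('wrist','w20.png');a=cv2.imread('pics/w10.png',0);b=cv2.imread('pics/w20.png',0)
ea,eb=[cv2.Canny(v,60,150) for v in (a,b)]
print('whole',cv2.phaseCorrelate(np.float32(a[60:300,150:370]),np.float32(b[60:300,150:370])))
for n,(x0,y0,x1,y1) in dict(lr=(190,92,266,168),sq=(195,180,256,236),ob=(268,172,322,240)).items():
    r=cv2.matchTemplate(b[y0-8:y1+8,x0-8:x1+8],a[y0:y1,x0:x1],cv2.TM_CCOEFF_NORMED);_,m,_,l=cv2.minMaxLoc(r);print(n,round(m,3),(l[0]-8,l[1]-8))
t=cv2.imread('pics/top0.png');im,_=grab('top','top5.png');b=cv2.imread('pics/top5.png')
x0,y0,x1,y1=372,222,400,248;print('tape',(cv2.absdiff(b[y0:y1,x0:x1],t[y0:y1,x0:x1]).max(2)>40).sum())
E
```

```text
shift [-1.1  0.5  0.3] turn 0.1 cur phi 7.5 q6 -0.06
whole ((0.9452933892734166, 0.6066305271481269), 0.9470134343747739)
lr 0.931 (1, 1)
sq 0.928 (1, 1)
ob 0.929 (1, 1)
tape 0
```

All unchanged, so I'm handing it in.

```bash
python3 -c "
from station import finish_job
print(finish_job())"
```

```text
the job is handed in; nothing more can be done
None
```

The job is handed in, though the hand-in returned no verdict: the finished oblong is in the tray, the square, large round and oblong blanks are seated in their cavities, the pointer is on zero, the toggle is on, the guard is shut, and the bystanders checked have not moved (no small round blank or finished round was there).

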